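# Lap the cover strips down a sloping panel

### The arm

A 7-joint arm with a two-finger parallel gripper is mounted at the origin on the work surface. World frame = base frame: x ahead of the robot, y to its left, z up, the work surface at z = 0. Lengths are in m, angles in rad, forces in N, time in s.
With the tool pointing down it reaches from about 0.425 to 0.95 m from the base axis. Payload 16.7 kg.
Tool frame: the origin (TCP) lies at the very end of the fingers, on their centre line; the grasp point (between the pads) lies manip.hold_point_z behind it (manip.hold_point_z is the distance from the TCP to the grasp point, in m); z points along the fingers, y is the line along which they close (so a half turn about z gives the same grasp; the last joint's range is limited). The gripper opens to 94 mm and grips with 3 to 60 N. Pads are 16 mm wide; open, the fingers measure 119 mm over their backs; the gripper's body (75 mm by 177 mm) begins 78 mm behind the grasp point.
Start: joints at [1.046, 0.426, 0.074, 1.606, -0.034, 1.111, -0.067], TCP at [0.247, -0.628, 0.205] pointing down, gripper open.
Joint ranges: [-2.85, 2.85], [-0.5, 2.14], [-1.23, 1.37], [0.21, 2.46], [-1.02, 4.16], [0.16, 2.05], [-2.73, 2.73]. Speed limits (rad/s): [1.89, 1.89, 2.39, 2.39, 3.01, 3.01, 3.01].

### API

Orientations are given as a unit quaternion [x, y, z, w].
In Python, from bench import manip gives the robot as it stands. The module is installed in compiled form; this text tells all that it offers.
- The arm moves only by the tool move_arm, never from a script. Its argument "steps" is a list of rows, each an object with "grip": the closure, from -1 (fully open) to 1 (shut); "xyz": the shift along the tool's x, y, z in units of 10 cm (1.0 is 10 cm), a list of three; "twist": the turn about the tool's z in units of pi rad (1.0 is pi rad). In form: [{"grip": grip, "xyz": [x, y, z], "twist": twist}, ...]. A call has 1 to 5 rows; each row shifts and turns the commanded pose from where the row before left it, along the tool's axes as they then stand; what a row does not reach is not made up. A row lasts 1/12 s, in which the tool goes at most 41.7 mm and 7.16 degrees, less where a joint would pass 70% of its speed; a pose out of reach is approached as far as the arm can. A call with a number of a shift or a turn outside -1 to 1 is refused whole. A call with a gripper value outside its range is refused whole. The fingers move at their own pace and stop on an object; "force" is the grip in N (left out, the last holds). Time passes only in rows, so rows that do not move let the fingers close. It gives the time, the measured TCP pose, the force, the opening and the grip force at its end, in the units of the state.
- manip.state(): the state, without advancing time (a new reading comes with each control period).
- manip.capture(name): name is "scene" or "top"; returns a dict with "color" (480x640x3 uint8, red, green, blue), "z_map" (480x640 float32, m along the optical axis (not along the pixel's ray), 0 where there is no reading), "fx", "fy", "cx", "cy" (pixels), "extrinsics" (4x4, takes a point from camera to world coordinates). Camera axes: x right, y up, looking along -z (the intrinsics and any distortion apply to the point x, -y, -z); pixel columns grow to the right and rows downward; lengths in m; the calibration is good to about 2 mm. A picture is of the moment at which its call begins.
- manip.close_job(): hands the job in; it is judged then, once.
Trained networks look in a picture, given as the dict that the camera call returned (one of the last four; its "shot" number tells which), for a name from the list of things; names that differ only in an ending like _2 or _b are one class to them, and where a whole thing is asked for, a point or a joint stands for the part that bears it (a point fixed in the world has none). Each returns a list of dicts, best first, with "score" (0 to 1); they miss things now and then, are a little off and sometimes report something else, mostly with a low value. They report only what shows in the picture. A call takes as long as a camera call. They do not tell look-alikes from the thing itself.
- manip.recognise(name, picture): "box" ([centre column, centre row, width, height] in pixels, round what is visible of it).
The state is a dict: "time": time; "joint_pos": joint angles; "qd": joint speeds; "tau": joint torques, N m; "position": TCP position; "tcp_rot": TCP orientation; "contact_force": force on the tool from outside, world axes, zero at the start; "ft_torque": the same for the moment, N m; "grip_width": finger opening in m; "grip_force": force on a finger pad.
Only numpy, scipy, OpenCV 4.12 (cv2) and the standard library are available. Lean on these libraries where they do the work, as an engineer would, in place of code of your own. Each camera call takes 0.05 s, during which the arm holds its last target. There are 200 camera calls.

### The job

Clad the sloping panel on the stand like siding, working up the slope from the fixed bottom strip: first lay the wide loose strip so that its lower edge is on the lower scribed line, lapping over the fixed strip, then lay the narrow strip so that its lower edge is on the upper scribed line, lapping over the wide one. Both go rib upward, square to the slope, with their ends even with the fixed strip's ends; set them down gently without dropping them, let go, and leave the yellow bin, the caster and the wrench where they are.

Things in the scene. Friction and masses are not known exactly. Their poses are not given: they have to be found in the camera images.
- panel: Grey painted panel on a stand, fixed, tilted 12 deg, low edge to the robot. Origin: on its upper face, 72 mm above the bench; x up the slope, y across, z out of the face. Face: x -140..110, y -110..110 mm. The fixed bottom strip lies on it at x -130..-50, y -80..80 mm, 5 mm thick, with a rib like the loose strips' (100 mm long, 12 thick, top 30 mm above the face) at x -90.
- line1 (a point): Middle of the lower scribed line: dark, right across the panel along its y (and over the fixed strip's face), at panel x = -70 mm, on the panel's face, 20 mm down from the fixed strip's upper edge. Axes as the panel's.
- line2 (a point): Middle of the upper scribed line: dark, right across the panel along its y, at panel x = +10 mm, on the panel's face, 80 mm up the slope from the lower line. Axes as the panel's.
- wide_strip: Loose aluminium strip 160 (own y) x 100 (x) x 5 mm, 0.2 kg, flat on the bench. Origin: centre of the underside. Grip its rib: 12 mm thick, 100 long, along own y on the middle of the upper face, top 30 mm above the underside. Either way round is alike. Laid, its upper edge rests on the panel and it leans 3.6 deg flatter than the panel on the fixed strip; origin 50 mm up-slope from line1, 3 mm off the face.
- narrow_strip: Loose aluminium strip 160 (own y) x 70 (x) x 5 mm, 0.15 kg, flat on the bench. Origin: centre of the underside. Grip its rib: 12 mm thick, 100 long, along own y on the middle of the upper face, top 30 mm above the underside. Either way round is alike. Laid, its upper edge rests on the panel and it leans 5.7 deg flatter than the panel on the wide strip; origin 35 mm up-slope from line2, 3.5 mm off the face.
- bin: Bystander: open yellow plastic bin, 100 x 160 x 75 mm, with washers in it, beyond the work. Origin: centre of its underside.
- caster: Bystander: caster wheel 75 mm across with a steel mounting plate, lying on its side, about 90 mm long and 50 mm high. Origin: under the wheel's centre.
- wrench: Bystander: steel wrench 180 mm long lying flat on the bench beside the stand. Origin: underside, near its middle.
There are look-alikes about, which are no part of the job. What is shaped like the narrow_strip but brown or orange is not meant.

How it is judged:
On the way, in this order (a step that is already met when the one before it is completed fails the run):
1. the wide strip lies on the lower line, lapped over the fixed strip, let go, while the narrow strip is not yet on the panel (x of wide_strip in the frame of line1 between 0.044 and 0.056 m and y of wide_strip in the frame of line1 between -0.01 and 0.01 m and z of wide_strip in the frame of line1 between 0.0012 and 0.0055 m and angle between the y axis of wide_strip and the y axis of panel, either way round below 0.08 rad and angle between the z axis of wide_strip and the z axis of panel, either way round below 0.16 rad and angle between wide_strip's own z axis and vertical below 0.6 rad and contact force between wide_strip and the fingers below 0.05 N and linear speed of wide_strip below 0.02 m/s and angular speed of wide_strip below 0.2 rad/s and distance between narrow_strip and panel above 0.12 m), for 0.2 s.
2. the narrow strip lies on the upper line, lapped over the wide strip, let go (x of narrow_strip in the frame of line2 between 0.029 and 0.041 m and y of narrow_strip in the frame of line2 between -0.01 and 0.01 m and z of narrow_strip in the frame of line2 between 0.0012 and 0.0065 m and angle between the y axis of narrow_strip and the y axis of panel, either way round below 0.08 rad and angle between the z axis of narrow_strip and the z axis of panel, either way round below 0.16 rad and angle between narrow_strip's own z axis and vertical below 0.6 rad and contact force between narrow_strip and the fingers below 0.05 N and linear speed of narrow_strip below 0.02 m/s and angular speed of narrow_strip below 0.2 rad/s and contact force between narrow_strip and wide_strip above 0.03 N), for 0.2 s.
At the end, for the whole second after the job is handed in: Both strips lie at rest, let go, rib up and seated, each lapped over the strip below: lower edges within 6 mm of their lines (wide: lower line, narrow: upper line), ends even with the fixed strip within 10 mm, square within 0.08 rad; bystanders not moved (all of step 2 and x of wide_strip in the frame of line1 between 0.044 and 0.056 m and y of wide_strip in the frame of line1 between -0.01 and 0.01 m and z of wide_strip in the frame of line1 between 0.0012 and 0.0055 m and angle between the y axis of wide_strip and the y axis of panel, either way round below 0.08 rad and angle between the z axis of wide_strip and the z axis of panel, either way round below 0.16 rad and angle between wide_strip's own z axis and vertical below 0.6 rad and contact force between wide_strip and the fingers below 0.05 N and linear speed of wide_strip below 0.02 m/s and angular speed of wide_strip below 0.2 rad/s); the robot touches nothing.
It fails at once if a strip is dropped or thrown (moving faster than 0.55 m/s while not held) ((contact force between wide_strip and the fingers below 0.02 N and linear speed of wide_strip above 0.55 m/s) or (contact force between narrow_strip and the fingers below 0.02 N and linear speed of narrow_strip above 0.55 m/s)).
It fails at once if the bin, the caster or the wrench is moved by more than 15 mm (distance of any of bin, caster, wrench from where it was at the start of the episode above 0.015 m).
It also fails if it takes over 64 s, if anything falls off the work surface, if the arm or the gripper's body presses on something with over 40 N, if the wrist force passes 120 N, or if a joint passes its speed limit or range.

## Working session

There is one attempt and no reset: what is moved stays moved. The work goes in short steps, Python scripts to look and compute and a tool call to move; the robot and the scene stay as the last step left them, time stands still between calls to the robot, and variables do not carry over. Pictures are saved under pics/ and viewed, at most 10 in all, crops included, and the job is handed in when it is done.

Besides the shell and the picture viewer there is one more tool, called after "Call:" as name(argument=value, ...), one argument or row to a line, values as JSON. move_arm: Moves the arm, as the interface text tells. Its arguments: {"type":"object","properties":{"steps":{"type":"array"},"force":{"type":"number"}},"required":["steps"]}

```bash
mkdir -p pics; cat > h.py <<'E'
import numpy as np, cv2
from bench import manip
def cloud(p):
    z=p["z_map"]; v,u=np.mgrid[0:480,0:640]
    c=np.stack([(u-p["cx"])/p["fx"]*z,-(v-p["cy"])/p["fy"]*z,-z],-1)
    E=np.array(p["extrinsics"]); return c@E[:3,:3].T+E[:3,3]
E
python3 - <<'E'
from h import *
print(manip.state(), manip.hold_point_z)
for n in ["top","scene"]:
    p=manip.capture(n); np.save(n+".npy",p,allow_pickle=True)
    im=p["color"][:,:,::-1].copy()
    W=cloud(p)
    for o in ["panel","wide_strip","narrow_strip","bin","caster","wrench"]:
        for r in manip.recognise(o,p)[:4]:
            c,rr,w,h=r["box"]; print(n,o,round(r["score"],2),np.round(r["box"]),np.round(W[int(min(rr,479)),int(min(c,639))],3))
    cv2.imwrite(f"pics/{n}.png",im)
    print([k for k in p if k not in("color","z_map")])
E
```

```text
{'time': 0.0, 'joint_pos': array([ 1.04648481,  0.42671162,  0.07384583,  1.60659164, -0.03405756,
        1.11082184, -0.06710415]), 'qd': array([ 4.11960932e-04, -3.29515732e-04, -5.03538257e-04,  7.08477523e-07,
       -5.31481380e-04, -2.21361009e-03, -1.29813714e-03]), 'tau': array([ 2.75113707e-03, -9.35819149e+01,  3.66798408e+00, -4.54188287e+01,
       -4.87659720e-02,  2.01991433e-02,  3.03644708e-05]), 'position': array([ 0.24691671, -0.62774712,  0.20479587]), 'tcp_rot': array([ 9.82491782e-01,  1.86304840e-01, -1.81065708e-04, -6.10711171e-04]), 'contact_force': array([ 0.12098269, -0.38296675, -0.28122676]), 'ft_torque': array([ 0.02036454, -0.01060514, -0.01877136]), 'grip_force': 0.0, 'grip_width': 0.09388804249473855} 0.0188
top panel 0.93 [246. 244.  94. 106.] [0.526 0.173 0.064]
top wide_strip 0.77 [412. 208.  72.  58.] [ 0.604 -0.228  0.03 ]
top wide_strip 0.67 [246. 242. 100. 112.] [0.53  0.17  0.067]
top narrow_strip 0.95 [257. 139.  65.  43.] [0.787 0.148 0.013]
top narrow_strip 0.83 [495. 180.  51.  65.] [ 0.668 -0.432  0.028]
top narrow_strip 0.82 [416. 278. 
[... 305 characters left out ...]
', 'shot']
scene panel 0.92 [389. 252. 115.  60.] [0.551 0.175 0.073]
scene wide_strip 0.58 [243. 243.  61.  38.] [ 0.613 -0.222  0.013]
scene narrow_strip 0.91 [169. 237.  36.  39.] [ 0.671 -0.433  0.002]
scene narrow_strip 0.9 [342. 334.  75.  38.] [0.798 0.152 0.005]
scene narrow_strip 0.81 [271. 214.  55.  22.] [ 0.447 -0.226  0.004]
scene narrow_strip 0.79 [294. 185.  46.  24.] [ 0.273 -0.24   0.012]
scene bin 0.94 [252. 296.  76.  64.] [ 0.777 -0.096  0.003]
scene caster 0.9 [212. 199.  30.  26.] [ 0.495 -0.402  0.039]
scene caster 0.32 [244. 245.  62.  42.] [ 0.61  -0.225  0.003]
scene wrench 0.75 [484. 311.  21.  51.] [0.582 0.434 0.004]
['fx', 'fy', 'cx', 'cy', 'extrinsics', 'shot']
```

```bash
python3 - <<'E'
import cv2
im=cv2.imread("pics/top.png")[90:340,110:560]
cv2.imwrite("pics/topc.png",cv2.resize(im,(800,444),interpolation=cv2.INTER_CUBIC))
E
```

```text
(no output)
```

View pics/topc.png

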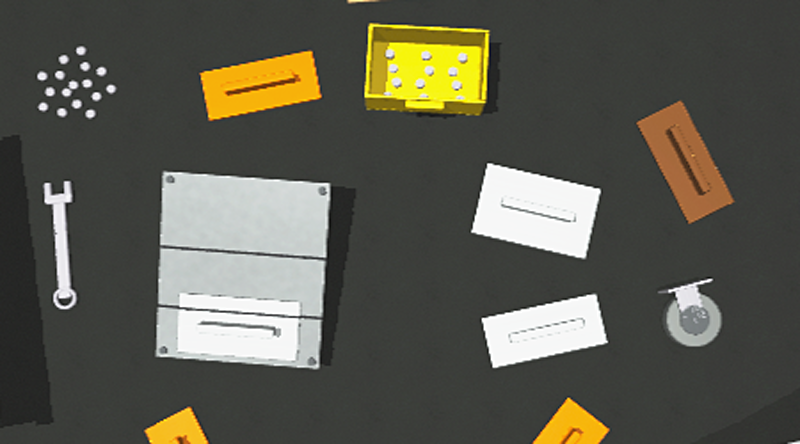

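View pics/scene.png

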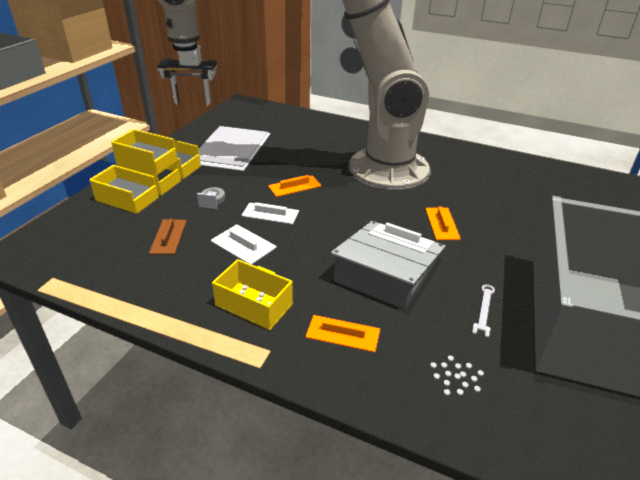

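The two white strips are the targets: the wide one at crop (536,210), which is top px (411,208), and the narrow one at crop (545,330), which is px (416,276). The look-alikes are orange or brown: crop (262,85), (685,160), (178,425) and (570,420). The panel is at crop (243,270), with the fixed strip at its near (low) edge. The same crop, enlarged, shows the white colour clearly, so it confirms the choice.

```bash
python3 - <<'E'
from h import *
for n in ["top","scene"]:
    p=np.load(n+".npy",allow_pickle=True).item(); W=cloud(p); c=p["color"].astype(int)
    white=(c.min(2)>150)&(c.max(2)-c.min(2)<35)
    for nm,(x,y,r) in dict(wide=(.605,-.228,.1),narrow=(.437,-.231,.1)).items():
        m=white&(np.hypot(W[...,0]-x,W[...,1]-y)<r)&(W[...,2]<.05)&(W[...,2]>-.01)
        m=m|(cv2.morphologyEx(m.astype(np.uint8),cv2.MORPH_CLOSE,np.ones((7,7)))>0)
        P=W[m]; R=cv2.minAreaRect(P[:,:2].astype(np.float32)*1000); print(n,nm,m.sum(),np.round(R[0],1),np.round(R[1],1),round(R[2],1),np.round(np.percentile(P[:,2],[5,50,95]),4))
        rb=P[P[:,2]>.018]; 
        if len(rb)>10:
            d=rb[:,:2]-rb[:,:2].mean(0); v=np.linalg.svd(d,full_matrices=False)[2][0]; print("   rib",len(rb),rb[:,:2].mean(0).round(4),np.degrees(np.arctan2(v[1],v[0])).round(1),rb[:,2].mean())
    m=(np.abs(W[...,0]-.53)<.2)&(np.abs(W[...,1]-.17)<.16)&(W[...,2]>.035)
    P=W[m]; 
    k=np.ones(len(P),bool)
    for _ in range(15):
        A=np.c_[P[:,:2],np.ones(len(P))]; s=np.linalg.lstsq(A[k],P[k,2],rcond=None)[0]; r=P[:,2]-A@s; k=(r<.0025)&(r>-.004)
    nn=np.array([-s[0],-s[1],1]);nn/=np.linalg.norm(nn)
    print("panel tilt",np.degrees(np.arccos(nn[2])).round(2),"dir",np.degrees(np.arctan2(s[1],s[0])).round(2),k.sum(),r[k].std())
    Q=P[np.abs(r)<.004]
    R=cv2.minAreaRect(Q[:,:2].astype(np.float32)*1000);print(" rect",np.round(R[0],1),np.round(R[1],1),round(R[2],2))
    print("plane z at .5,.17:",s@[.5,.17,1])
    Q=P[(r>.003)&(r<.0075)];R=cv2.minAreaRect(Q[:,:2].astype(np.float32)*1000);print(" fixed",len(Q),np.round(R[0],1),np.round(R[1],1),round(R[2],2))
    Q=P[(r>.022)&(r<.035)]; print(" rib",len(Q),Q.mean(0))
E
```

```text
top wide 2638 [ 585.8 -163.8] [165.7 326.2] 16.7 [0.0004 0.0053 0.0291]
   rib 239 [ 0.5981 -0.2189] -61.4 0.09487068983100179
top narrow 1886 [ 433.  -177.8] [ 82.6 286.1] 5.8 [0.0003 0.0054 0.0309]
   rib 229 [ 0.4407 -0.2244] -90.8 0.09268633866550895
panel tilt 11.74 dir -6.09 5348 0.0016085879979004889
 rect [527.9 171.8] [220.6 245.2] 84.37
plane z at .5,.17: 0.06188541440129245
 fixed 2790 [527.5 171.3] [219.3 243.5] 84.41
 rib 233 [0.44922494 0.17790535 0.08122106]
scene wide 1335 [1016.8  103.9] [1255.3  172.6] 38.9 [0.0004 0.0044 0.028 ]
   rib 176 [ 0.6362 -0.2068] 35.3 0.050532984190360834
scene narrow 786 [990.4  45.5] [1363.8  171.4] 26.9 [0.     0.0049 0.0291]
   rib 172 [ 0.5139 -0.1892] -149.2 0.08065008028498974
panel tilt 5.22 dir -9.72 1183 0.0016388046121947066
 rect [534.3 172.3] [220.8 231.8] 84.81
plane z at .5,.17: 0.06243696367489509
 fixed 778 [546.4 171.1] [220.1 203.2] 83.8
 rib 88 [0.45799321 0.18570367 0.08253132]
```

```bash
python3 - <<'E'
from h import *
from scipy import ndimage as ni
p=None
for n in ["top","scene"]:
    p=np.load(n+".npy",allow_pickle=True).item(); W=cloud(p); c=p["color"].astype(int)
    white=(c.min(2)>110)&(c.max(2)-c.min(2)<40)&(p["z_map"]>0)
    for nm,(x,y) in dict(wide=(.605,-.228),narrow=(.437,-.231)).items():
        m=white&(np.hypot(W[...,0]-x,W[...,1]-y)<.1)&(W[...,2]<.05)&(W[...,2]>-.01)
        P=W[m]; R=cv2.minAreaRect(P[:,:2].astype(np.float32)*1000); print(n,nm,m.sum(),np.round(R[0],1),np.round(R[1],1),round(R[2],1))
        rb=P[(P[:,2]>.018)];d=rb[:,:2]-rb[:,:2].mean(0); v=np.linalg.svd(d,full_matrices=False)[2][0]; t=d@v; print("   rib",len(rb),(rb[:,:2].mean(0)*1000).round(1),"mid",((rb[:,:2].mean(0)+v*(t.max()+t.min())/2)*1000).round(1),np.ptp(t).round(4),np.degrees(np.arctan(v[1]/v[0])).round(1),np.median(rb[:,2]).round(4))
    if n=="top":
        # panel: residual against 12deg plane with yaw fit; check lines (dark pixels)
        o=np.array([.5425,.1704,.072]); 
        for yaw in [-5.6]:
            a=np.radians(yaw);t=np.radians(12);Rz=np.array([[np.cos(a),-np.sin(a),0],[np.sin(a),np.cos(a),0],[0,0,1]]);Ry=np.array([[np.cos(t),0,-np.sin(t)],[0,1,0],[np.sin(t),0,np.cos(t)]])
            L=(W-o)@(Rz@Ry)
            m=(np.abs(L[...,2])<.01)&(L[...,0]>-.03)&(L[...,0]<.1)&(np.abs(L[...,1])<.1); print("face z",np.median(L[m][:,2]),L[m][:,2].std())
            for lx in(.01,-.07):
                q=(np.abs(L[...,0]-lx)<.014)&(np.abs(L[...,1])<.1)&(c.max(2)<90)&(np.abs(L[...,2])<.015); Q=L[q]; print("line",len(Q),Q.mean(0).round(4),np.degrees(np.arctan(np.polyfit(Q[:,1],Q[:,0],1)[0])).round(2))
            q=white&(c.min(2)>215)&(np.abs(L[...,2]-.004)<.006)&(np.abs(L[...,0]+.09)<.06)&(np.abs(L[...,1])<.1);Q=L[q];print("fixed",len(Q),np.percentile(Q,[1,50,99],axis=0).round(4))
E
```

```text
top wide 2637 [ 606.6 -231.3] [163.8 102.2] 75.6
   rib 214 [ 605.8 -228.7] mid [ 605.7 -229. ] 0.0994 75.4 0.0297
top narrow 1897 [ 439.5 -237. ] [ 70.8 163.3] 11.2
   rib 216 [ 439.6 -234. ] mid [ 439.9 -235.2] 0.1001 -79.1 0.0298
face z -0.00040747389039517837 0.0025405183719921644
line 91 [ 0.0094 -0.0002  0.0001] 0.05
line 60 [-0.0703  0.0031  0.0042] -0.0
fixed 1764 [[-0.1377 -0.0788 -0.0008]
 [-0.0894 -0.0011  0.0045]
 [-0.0512  0.0786  0.0094]]
scene wide 1377 [ 601.9 -229.9] [171.9 112.6] 75.2
   rib 171 [ 609.2 -225.4] mid [ 608.7 -227.4] 0.1027 75.5 0.0269
scene narrow 818 [ 432.7 -237.6] [ 94.5 169.2] 11.6
   rib 161 [ 442.5 -231.6] mid [ 442.6 -232.3] 0.0991 -79.4 0.0259
```

Call:
move_arm(
  steps=[
    {"grip": -1,"xyz": [0,0,0],"twist": 0},
  ],
  force=25,
)

```text
time: 0.78
position: [0.2471, -0.6281, 0.2055]
tcp_rot: [0.982, 0.186, 0.0, -0.0]
contact_force: [-0.3, 0.3, -0.2]
grip_width: 0.0938
grip_force: 0.0
```

```bash
cat >> h.py <<'E'
def plan(x,y,z,yaw,n,grip):
    "rows from the present pose to a TCP position and azimuth (deg) of tool y"
    s=manip.state(); p=np.array(s["position"]); q=s["tcp_rot"]; ty=np.degrees(2*np.arctan2(q[1],q[0]))-90
    dyaw=(yaw-ty+90)%180-90; d=(np.array([x,y,z])-p)/n; out=[]
    for i in range(n):
        b=np.radians(ty+dyaw*i/n); Y=np.array([np.cos(b),np.sin(b),0]); Z=np.array([0,0,-1]); X=np.cross(Y,Z)
        out.append('{"grip":%g,"xyz":[%.3f,%.3f,%.3f],"twist":%.4f}'%(grip,*(np.array([X@d,Y@d,Z@d])*10),-dyaw/n/180))
    print("ty",ty.round(2),"dyaw",dyaw.round(2),"step",np.linalg.norm(d).round(4)); print(",\n".join(out))
E
python3 -c "
from h import *
plan(.606,-.230,.10,-14.5,15,-0.4)"
```

```text
ty -68.53 dyaw 54.03 step 0.0364
{"grip":-0.4,"xyz":[0.320,-0.159,0.070],"twist":-0.0200},
{"grip":-0.4,"xyz":[0.329,-0.139,0.070],"twist":-0.0200},
{"grip":-0.4,"xyz":[0.337,-0.118,0.070],"twist":-0.0200},
{"grip":-0.4,"xyz":[0.344,-0.097,0.070],"twist":-0.0200},
{"grip":-0.4,"xyz":[0.349,-0.075,0.070],"twist":-0.0200},
{"grip":-0.4,"xyz":[0.353,-0.053,0.070],"twist":-0.0200},
{"grip":-0.4,"xyz":[0.356,-0.030,0.070],"twist":-0.0200},
{"grip":-0.4,"xyz":[0.357,-0.008,0.070],"twist":-0.0200},
{"grip":-0.4,"xyz":[0.357,0.014,0.070],"twist":-0.0200},
{"grip":-0.4,"xyz":[0.355,0.037,0.070],"twist":-0.0200},
{"grip":-0.4,"xyz":[0.352,0.059,0.070],"twist":-0.0200},
{"grip":-0.4,"xyz":[0.348,0.081,0.070],"twist":-0.0200},
{"grip":-0.4,"xyz":[0.342,0.103,0.070],"twist":-0.0200},
{"grip":-0.4,"xyz":[0.335,0.124,0.070],"twist":-0.0200},
{"grip":-0.4,"xyz":[0.327,0.145,0.070],"twist":-0.0200}
```

Call:
move_arm(
  steps=[
    {"grip": -0.4,"xyz": [0.32,-0.16,0.03],"twist": -0.02},
    {"grip": -0.4,"xyz": [0.33,-0.14,0.03],"twist": -0.02},
    {"grip": -0.4,"xyz": [0.34,-0.12,0.03],"twist": -0.02},
    {"grip": -0.4,"xyz": [0.34,-0.1,0.03],"twist": -0.02},
    {"grip": -0.4,"xyz": [0.35,-0.08,0.03],"twist": -0.02},
  ],
)

```text
time: 1.2
position: [0.3669, -0.4931, 0.1905]
tcp_rot: [0.941, 0.339, 0.0, 0.0]
contact_force: [0.1, -1.1, 0.1]
grip_width: 0.0661
grip_force: 0.0
```

Call:
move_arm(
  steps=[
    {"grip": -0.4,"xyz": [0.35,-0.05,0.08],"twist": -0.02},
    {"grip": -0.4,"xyz": [0.36,-0.03,0.08],"twist": -0.02},
    {"grip": -0.4,"xyz": [0.36,-0.01,0.08],"twist": -0.02},
    {"grip": -0.4,"xyz": [0.36,0.01,0.08],"twist": -0.02},
    {"grip": -0.4,"xyz": [0.36,0.04,0.08],"twist": -0.02},
  ],
)

```text
time: 1.62
position: [0.4873, -0.3595, 0.1504]
tcp_rot: [0.876, 0.482, 0.0, 0.0]
contact_force: [0.3, -0.6, -0.3]
grip_width: 0.0658
grip_force: 0.0
```

Call:
move_arm(
  steps=[
    {"grip": -0.4,"xyz": [0.35,0.06,0.1],"twist": -0.02},
    {"grip": -0.4,"xyz": [0.35,0.08,0.1],"twist": -0.02},
    {"grip": -0.4,"xyz": [0.34,0.1,0.1],"twist": -0.02},
    {"grip": -0.4,"xyz": [0.34,0.12,0.1],"twist": -0.02},
    {"grip": -0.4,"xyz": [0.33,0.15,0.1],"twist": -0.02},
  ],
)

```text
time: 2.03
position: [0.607, -0.2262, 0.1002]
tcp_rot: [0.79, 0.613, 0.0, 0.0]
contact_force: [0.3, 0.1, 0.7]
grip_width: 0.0655
grip_force: 0.0
```

```bash
python3 -c "
from h import *
plan(.606,-.230,.008,-14.5,5,-0.4)"
```

```text
ty -14.37 dyaw -0.13 step 0.0185
{"grip":-0.4,"xyz":[-0.008,-0.000,0.184],"twist":0.0001},
{"grip":-0.4,"xyz":[-0.008,-0.000,0.184],"twist":0.0001},
{"grip":-0.4,"xyz":[-0.008,-0.000,0.184],"twist":0.0001},
{"grip":-0.4,"xyz":[-0.008,-0.000,0.184],"twist":0.0001},
{"grip":-0.4,"xyz":[-0.008,-0.000,0.184],"twist":0.0001}
```

Call:
move_arm(
  steps=[
    {"grip": -0.4,"xyz": [-0.01,0,0.24],"twist": 0},
    {"grip": -0.4,"xyz": [-0.01,0,0.24],"twist": 0},
    {"grip": -0.4,"xyz": [-0.01,0,0.24],"twist": 0},
    {"grip": -0.4,"xyz": [-0.01,0,0.15],"twist": 0},
    {"grip": -0.4,"xyz": [0,0,0.04],"twist": 0},
  ],
)

```text
time: 2.45
position: [0.6035, -0.2311, 0.0067]
tcp_rot: [0.791, 0.612, -0.001, -0.002]
contact_force: [-0.5, 1.0, 0.6]
grip_width: 0.0657
grip_force: 0.0
```

Call:
move_arm(
  steps=[
    {"grip": 0.3,"xyz": [0,0,0],"twist": 0},
    {"grip": 0.5,"xyz": [0,0,0],"twist": 0},
    {"grip": 0.65,"xyz": [0,0,0],"twist": 0},
    {"grip": 0.72,"xyz": [0,0,0],"twist": 0},
    {"grip": 0.8,"xyz": [0,0,0],"twist": 0},
  ],
)

```text
time: 2.87
position: [0.6056, -0.2316, 0.0106]
tcp_rot: [0.791, 0.612, 0.0, 0.001]
contact_force: [-0.7, 0.3, 0.5]
grip_width: 0.036
grip_force: 0.0
```

Call:
move_arm(
  steps=[
    {"grip": 1,"xyz": [0,0,0],"twist": 0},
    {"grip": 1,"xyz": [0,0,0],"twist": 0},
    {"grip": 1,"xyz": [0,0,0],"twist": 0},
  ],
)

```text
time: 3.12
position: [0.6051, -0.2315, 0.0097]
tcp_rot: [0.791, 0.612, 0.0, 0.0]
contact_force: [0.3, -0.5, -0.5]
grip_width: 0.0161
grip_force: 0.0
```

Call:
move_arm(
  steps=[
    {"grip": 0.65,"xyz": [0,0,0.02],"twist": 0},
    {"grip": 1,"xyz": [0,0,0],"twist": 0},
    {"grip": 1,"xyz": [0,0,0],"twist": 0},
    {"grip": 1,"xyz": [0,0,0],"twist": 0},
    {"grip": 1,"xyz": [0,0,0],"twist": 0},
  ],
  force=30,
)

```text
time: 3.53
position: [0.6049, -0.2314, 0.0073]
tcp_rot: [0.791, 0.612, -0.0, -0.0]
contact_force: [0.9, 0.3, -1.7]
grip_width: 0.0122
grip_force: 30.0
```

Call:
move_arm(
  steps=[
    {"grip": 1,"xyz": [0,0,0],"twist": 0},
    {"grip": 1,"xyz": [0,0,-0.05],"twist": 0},
    {"grip": 1,"xyz": [0,0,-0.2],"twist": 0},
    {"grip": 1,"xyz": [0,0,-0.35],"twist": 0},
    {"grip": 1,"xyz": [0,0,-0.35],"twist": 0},
  ],
)

```text
time: 3.95
position: [0.6042, -0.231, 0.103]
tcp_rot: [0.791, 0.612, -0.001, -0.001]
contact_force: [0.7, -0.4, -0.8]
grip_width: 0.0119
grip_force: 30.0
```

Call:
move_arm(
  steps=[
    {"grip": 1,"xyz": [0,0,-0.35],"twist": 0},
    {"grip": 1,"xyz": [0,0,-0.2],"twist": 0},
    {"grip": 1,"xyz": [0,0,0],"twist": 0},
  ],
)

```text
time: 4.2
position: [0.6075, -0.232, 0.1632]
tcp_rot: [0.791, 0.612, 0.002, 0.003]
contact_force: [0.6, -0.6, -1.7]
grip_width: 0.0119
grip_force: 30.0
```

```bash
python3 -c "
from h import *
plan(.5215,.1708,.14,-5.6,15,1)"
```

```text
ty -14.54 dyaw 8.94 step 0.0275
{"grip":1,"xyz":[0.246,-0.123,0.015],"twist":-0.0033},
{"grip":1,"xyz":[0.247,-0.120,0.015],"twist":-0.0033},
{"grip":1,"xyz":[0.248,-0.118,0.015],"twist":-0.0033},
{"grip":1,"xyz":[0.249,-0.115,0.015],"twist":-0.0033},
{"grip":1,"xyz":[0.250,-0.113,0.015],"twist":-0.0033},
{"grip":1,"xyz":[0.252,-0.110,0.015],"twist":-0.0033},
{"grip":1,"xyz":[0.253,-0.107,0.015],"twist":-0.0033},
{"grip":1,"xyz":[0.254,-0.105,0.015],"twist":-0.0033},
{"grip":1,"xyz":[0.255,-0.102,0.015],"twist":-0.0033},
{"grip":1,"xyz":[0.256,-0.099,0.015],"twist":-0.0033},
{"grip":1,"xyz":[0.257,-0.097,0.015],"twist":-0.0033},
{"grip":1,"xyz":[0.258,-0.094,0.015],"twist":-0.0033},
{"grip":1,"xyz":[0.259,-0.091,0.015],"twist":-0.0033},
{"grip":1,"xyz":[0.260,-0.089,0.015],"twist":-0.0033},
{"grip":1,"xyz":[0.261,-0.086,0.015],"twist":-0.0033}
```

Call:
move_arm(
  steps=[
    {"grip": 1,"xyz": [0.12,-0.06,0],"twist": -0.003},
    {"grip": 1,"xyz": [0.25,-0.12,0],"twist": -0.003},
    {"grip": 1,"xyz": [0.25,-0.12,0],"twist": -0.003},
    {"grip": 1,"xyz": [0.25,-0.12,0],"twist": -0.004},
    {"grip": 1,"xyz": [0.25,-0.11,0],"twist": -0.004},
  ],
)

```text
time: 4.62
position: [0.5778, -0.1084, 0.1564]
tcp_rot: [0.774, 0.633, -0.001, -0.001]
contact_force: [1.0, 0.6, -1.7]
grip_width: 0.0118
grip_force: 30.0
```

Call:
move_arm(
  steps=[
    {"grip": 1,"xyz": [0.25,-0.11,0],"twist": -0.003},
    {"grip": 1,"xyz": [0.25,-0.11,0],"twist": -0.003},
    {"grip": 1,"xyz": [0.25,-0.1,0],"twist": -0.003},
    {"grip": 1,"xyz": [0.25,-0.1,0],"twist": -0.004},
    {"grip": 1,"xyz": [0.25,-0.1,0],"twist": -0.004},
  ],
)

```text
time: 5.03
position: [0.5491, 0.0238, 0.1566]
tcp_rot: [0.757, 0.654, -0.001, -0.001]
contact_force: [0.8, -0.7, -1.9]
grip_width: 0.0117
grip_force: 30.0
```

Call:
move_arm(
  steps=[
    {"grip": 1,"xyz": [0.26,-0.1,0],"twist": -0.003},
    {"grip": 1,"xyz": [0.26,-0.1,0],"twist": -0.003},
    {"grip": 1,"xyz": [0.26,-0.09,0],"twist": -0.003},
    {"grip": 1,"xyz": [0.26,-0.09,0],"twist": -0.004},
    {"grip": 1,"xyz": [0.2,-0.08,0],"twist": -0.004},
  ],
)

```text
time: 5.45
position: [0.5192, 0.1534, 0.1567]
tcp_rot: [0.738, 0.674, -0.0, -0.001]
contact_force: [0.2, 0.2, -0.5]
grip_width: 0.0117
grip_force: 30.0
```

```bash
python3 -c "
from h import *
plan(.5215,.1708,.12,-5.6,5,1)"
```

```text
ty -5.2 dyaw -0.4 step 0.0081
{"grip":1,"xyz":[0.035,0.002,0.073],"twist":0.0004},
{"grip":1,"xyz":[0.035,0.001,0.073],"twist":0.0004},
{"grip":1,"xyz":[0.035,0.001,0.073],"twist":0.0004},
{"grip":1,"xyz":[0.035,0.001,0.073],"twist":0.0004},
{"grip":1,"xyz":[0.035,0.001,0.073],"twist":0.0004}
```

Call:
move_arm(
  steps=[
    {"grip": 1,"xyz": [0.04,0.0,0.1],"twist": 0.001},
    {"grip": 1,"xyz": [0.04,0,0.1],"twist": 0.001},
    {"grip": 1,"xyz": [0.04,0,0.1],"twist": 0},
    {"grip": 1,"xyz": [0.04,0,0.06],"twist": 0},
    {"grip": 1,"xyz": [0.02,0,0],"twist": 0},
  ],
)

```text
time: 5.87
position: [0.5217, 0.1683, 0.1194]
tcp_rot: [0.742, 0.671, -0.001, -0.001]
contact_force: [-1.1, -0.1, -2.4]
grip_width: 0.0117
grip_force: 30.0
```

```bash
python3 - <<'E'
from h import *
p=manip.capture("top"); W=cloud(p)
im=p["color"][150:330,160:340,::-1]
s=manip.capture("scene")["color"][180:340,310:480,::-1]
a=cv2.resize(im,(400,400),interpolation=cv2.INTER_CUBIC);b=cv2.resize(s,(400,400),interpolation=cv2.INTER_CUBIC)
cv2.imwrite("pics/hov.png",np.hstack([a,b]))
plan(.5215,.1708,.088,-5.6,3,1)
E
```

```text
ty -5.72 dyaw 0.12 step 0.0111
{"grip":1,"xyz":[0.007,-0.004,0.110],"twist":-0.0002},
{"grip":1,"xyz":[0.007,-0.004,0.110],"twist":-0.0002},
{"grip":1,"xyz":[0.007,-0.004,0.110],"twist":-0.0002}
```

View pics/hov.png

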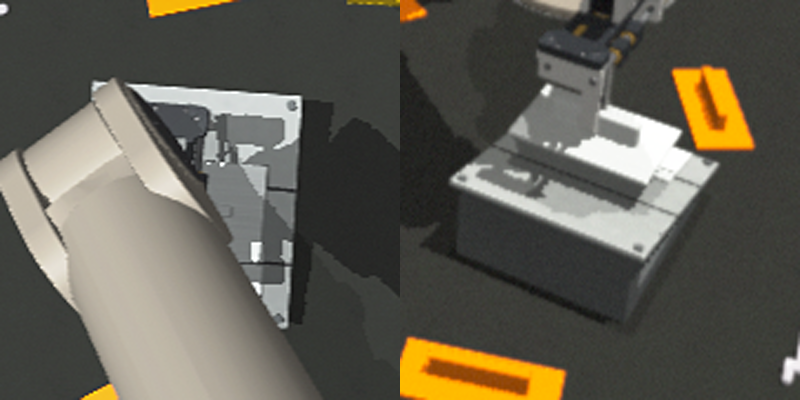

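The picture shows the strip held level over the panel, square to it, at around (590,140). The arm hides most of it in the top view. I'll lower it now.

Call:
move_arm(
  steps=[
    {"grip": 1,"xyz": [0.01,0,0.1],"twist": 0},
    {"grip": 1,"xyz": [0.01,0,0.1],"twist": 0},
    {"grip": 1,"xyz": [0,0,0.07],"twist": 0},
    {"grip": 1,"xyz": [0,0,0.03],"twist": 0},
    {"grip": 1,"xyz": [0,0,0],"twist": 0},
  ],
)

```text
time: 6.38
position: [0.5222, 0.1705, 0.0904]
tcp_rot: [0.741, 0.671, -0.001, -0.0]
contact_force: [0.2, -0.4, -0.8]
grip_width: 0.0118
grip_force: 30.0
```

Call:
move_arm(
  steps=[
    {"grip": 1,"xyz": [0,0,0.01],"twist": 0},
    {"grip": 1,"xyz": [0,0,0.01],"twist": 0},
    {"grip": 1,"xyz": [0,0,0],"twist": 0},
  ],
)

```text
time: 6.63
position: [0.5229, 0.1709, 0.0896]
tcp_rot: [0.741, 0.671, 0.0, 0.0]
contact_force: [-0.4, 0.3, -2.5]
grip_width: 0.0119
grip_force: 30.0
```

Call:
move_arm(
  steps=[
    {"grip": 1,"xyz": [0,-0.01,0.015],"twist": 0},
    {"grip": 1,"xyz": [0,0,0.015],"twist": 0},
    {"grip": 1,"xyz": [0,0,0],"twist": 0},
  ],
)

```text
time: 6.88
position: [0.5216, 0.1709, 0.0864]
tcp_rot: [0.741, 0.671, -0.0, -0.0]
contact_force: [-0.2, -0.1, -1.0]
grip_width: 0.0121
grip_force: 30.0
```

Call:
move_arm(
  steps=[
    {"grip": 1,"xyz": [0,0,0.01],"twist": 0},
    {"grip": 1,"xyz": [0,0,0.01],"twist": 0},
    {"grip": 1,"xyz": [0,0,0],"twist": 0},
  ],
)

```text
time: 7.13
position: [0.5217, 0.171, 0.0849]
tcp_rot: [0.741, 0.671, -0.0, 0.0]
contact_force: [-4.8, -2.0, 10.6]
grip_width: 0.0121
grip_force: 30.1
```

Contact is at z≈0.085. Next I'll loosen the grip so the strip can tilt, and follow it down and back.

Call:
move_arm(
  steps=[
    {"grip": 1,"xyz": [0,0,0],"twist": 0},
    {"grip": 1,"xyz": [0,-0.005,0.01],"twist": 0},
    {"grip": 1,"xyz": [0,-0.005,0.015],"twist": 0},
    {"grip": 1,"xyz": [0,-0.005,0.015],"twist": 0},
  ],
  force=3,
)

```text
time: 7.47
position: [0.5204, 0.1712, 0.0804]
tcp_rot: [0.741, 0.671, 0.0, 0.0]
contact_force: [0.1, -0.1, 0.9]
grip_width: 0.014
grip_force: 3.1
```

Call:
move_arm(
  steps=[
    {"grip": 1,"xyz": [0,-0.005,0.01],"twist": 0},
    {"grip": 1,"xyz": [0,-0.005,0.01],"twist": 0},
    {"grip": 1,"xyz": [0,0,0],"twist": 0},
  ],
)

```text
time: 7.72
position: [0.5192, 0.1712, 0.0783]
tcp_rot: [0.741, 0.671, -0.0, -0.0]
contact_force: [0.8, 0.1, -0.5]
grip_width: 0.015
grip_force: 3.1
```

Call:
move_arm(
  steps=[
    {"grip": 0.66,"xyz": [0,0,0],"twist": 0},
    {"grip": 0.63,"xyz": [0,0,0],"twist": 0},
    {"grip": 0.6,"xyz": [0,0,-0.01],"twist": 0},
    {"grip": 0.55,"xyz": [0,0,-0.01],"twist": 0},
    {"grip": 0.45,"xyz": [0,0,0],"twist": 0},
  ],
)

```text
time: 8.13
position: [0.5194, 0.1713, 0.0808]
tcp_rot: [0.741, 0.671, 0.0, 0.0]
contact_force: [-0.7, -0.3, -0.6]
grip_width: 0.0243
grip_force: 0.0
```

Call:
move_arm(
  steps=[
    {"grip": 0.4,"xyz": [0,0,0],"twist": 0},
    {"grip": 0.4,"xyz": [0,0,-0.1],"twist": 0},
    {"grip": 0.4,"xyz": [0,0,-0.25],"twist": 0},
    {"grip": 0.4,"xyz": [0,0,-0.35],"twist": 0},
    {"grip": 0.4,"xyz": [0,0,-0.2],"twist": 0},
  ],
)

```text
time: 8.55
position: [0.5198, 0.1718, 0.174]
tcp_rot: [0.741, 0.671, 0.001, 0.0]
contact_force: [-0.2, 0.7, 0.1]
grip_width: 0.0281
grip_force: 0.0
```

```bash
python3 -c "
from h import *
plan(.4397,-.2355,.10,10.9,15,-.1)"
```

```text
ty -5.68 dyaw 16.58 step 0.0281
{"grip":-0.1,"xyz":[-0.275,-0.026,0.049],"twist":-0.0061},
{"grip":-0.1,"xyz":[-0.275,-0.032,0.049],"twist":-0.0061},
{"grip":-0.1,"xyz":[-0.274,-0.037,0.049],"twist":-0.0061},
{"grip":-0.1,"xyz":[-0.274,-0.042,0.049],"twist":-0.0061},
{"grip":-0.1,"xyz":[-0.273,-0.047,0.049],"twist":-0.0061},
{"grip":-0.1,"xyz":[-0.272,-0.053,0.049],"twist":-0.0061},
{"grip":-0.1,"xyz":[-0.271,-0.058,0.049],"twist":-0.0061},
{"grip":-0.1,"xyz":[-0.269,-0.063,0.049],"twist":-0.0061},
{"grip":-0.1,"xyz":[-0.268,-0.068,0.049],"twist":-0.0061},
{"grip":-0.1,"xyz":[-0.267,-0.073,0.049],"twist":-0.0061},
{"grip":-0.1,"xyz":[-0.265,-0.079,0.049],"twist":-0.0061},
{"grip":-0.1,"xyz":[-0.264,-0.084,0.049],"twist":-0.0061},
{"grip":-0.1,"xyz":[-0.262,-0.089,0.049],"twist":-0.0061},
{"grip":-0.1,"xyz":[-0.260,-0.094,0.049],"twist":-0.0061},
{"grip":-0.1,"xyz":[-0.259,-0.099,0.049],"twist":-0.0061}
```

Call:
move_arm(
  steps=[
    {"grip": 0.2,"xyz": [-0.28,-0.03,0],"twist": -0.006},
    {"grip": 0,"xyz": [-0.28,-0.03,0],"twist": -0.006},
    {"grip": 0,"xyz": [-0.27,-0.04,0],"twist": -0.006},
    {"grip": -0.1,"xyz": [-0.27,-0.04,0],"twist": -0.006},
    {"grip": -0.1,"xyz": [-0.27,-0.05,0],"twist": -0.006},
  ],
)

```text
time: 8.97
position: [0.4915, 0.0345, 0.1714]
tcp_rot: [0.709, 0.706, 0.0, 0.0]
contact_force: [1.2, -0.0, 0.1]
grip_width: 0.0516
grip_force: 0.0
```

Call:
move_arm(
  steps=[
    {"grip": -0.1,"xyz": [-0.27,-0.05,0.05],"twist": -0.006},
    {"grip": -0.1,"xyz": [-0.27,-0.06,0.05],"twist": -0.006},
    {"grip": -0.1,"xyz": [-0.27,-0.06,0.05],"twist": -0.006},
    {"grip": -0.1,"xyz": [-0.27,-0.07,0.05],"twist": -0.006},
    {"grip": -0.1,"xyz": [-0.27,-0.07,0.05],"twist": -0.006},
  ],
)

```text
time: 9.38
position: [0.4648, -0.1016, 0.1462]
tcp_rot: [0.675, 0.738, 0.0, 0.0]
contact_force: [1.5, -0.0, 0.1]
grip_width: 0.0522
grip_force: 0.0
```

Call:
move_arm(
  steps=[
    {"grip": -0.1,"xyz": [-0.27,-0.08,0.08],"twist": -0.006},
    {"grip": -0.1,"xyz": [-0.26,-0.08,0.08],"twist": -0.006},
    {"grip": -0.1,"xyz": [-0.26,-0.09,0.08],"twist": -0.006},
    {"grip": -0.1,"xyz": [-0.26,-0.09,0.08],"twist": -0.006},
    {"grip": -0.1,"xyz": [-0.26,-0.1,0.08],"twist": -0.007},
  ],
)

```text
time: 9.8
position: [0.4379, -0.2372, 0.106]
tcp_rot: [0.638, 0.77, 0.0, 0.0]
contact_force: [0.1, -0.4, -0.1]
grip_width: 0.0521
grip_force: 0.0
```

```bash
cat >> h.py <<'E'
O=np.array([.5421,.1704,.072]);a=np.radians(-5.6);t=np.radians(12)
RP=np.array([[np.cos(a),-np.sin(a),0],[np.sin(a),np.cos(a),0],[0,0,1]])@np.array([[np.cos(t),0,-np.sin(t)],[0,1,0],[np.sin(t),0,np.cos(t)]])
def ribs(p):
    L=(cloud(p)-O)@RP; L=L[p["z_map"]>0]
    for lo,hi in((-.12,-.06),(-.05,.01),(.015,.07)):
        Q=L[(L[:,0]>lo)&(L[:,0]<hi)&(np.abs(L[:,1])<.08)&(L[:,2]>.022)&(L[:,2]<.045)]
        if len(Q)>20:
            k=np.polyfit(Q[:,1],Q[:,0],1); print("rib n",len(Q),"mean",Q.mean(0).round(4),"y range",np.percentile(Q[:,1],[1,99]).round(4),"skew deg",np.degrees(np.arctan(k[0])).round(2))
E
python3 - <<'E'
from h import *
p=manip.capture("top"); s=manip.capture("scene")
ribs(p);print('scene');ribs(s)
cv2.imwrite("pics/w1.png",np.hstack([cv2.resize(p["color"][180:300,190:310,::-1],(400,400),interpolation=cv2.INTER_CUBIC),cv2.resize(s["color"][200:310,325:455,::-1],(400,400),interpolation=cv2.INTER_CUBIC)]))
plan(.4397,-.2355,.008,10.9,5,-.1)
E
```

```text
rib n 239 mean [-0.0892 -0.0003  0.029 ] y range [-0.0497  0.0472] skew deg 0.18
rib n 243 mean [-0.017   0.      0.0319] y range [-0.0497  0.0495] skew deg 0.1
scene
rib n 149 mean [-0.0869  0.0015  0.0271] y range [-0.0476  0.0498] skew deg -0.3
rib n 212 mean [-0.0148  0.0039  0.029 ] y range [-0.0471  0.0512] skew deg -0.4
ty 10.43 dyaw 0.47 step 0.0194
{"grip":-0.1,"xyz":[0.007,0.008,0.194],"twist":-0.0005},
{"grip":-0.1,"xyz":[0.007,0.008,0.194],"twist":-0.0005},
{"grip":-0.1,"xyz":[0.007,0.008,0.194],"twist":-0.0005},
{"grip":-0.1,"xyz":[0.007,0.008,0.194],"twist":-0.0005},
{"grip":-0.1,"xyz":[0.007,0.008,0.194],"twist":-0.0005}
```

View pics/w1.png

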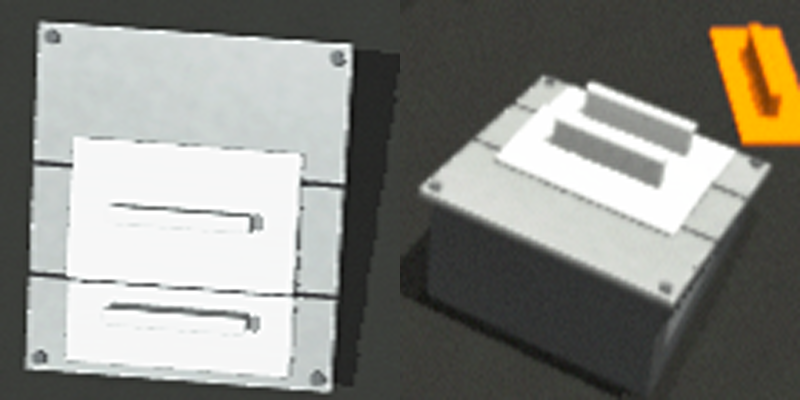

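The wide strip's lower edge lies on the lower scribed line (left image, y≈285). It is square and its ends are even with the fixed strip. The rib spacing is 72.2 mm against the expected 71.9. Next is the narrow strip.

Call:
move_arm(
  steps=[
    {"grip": 0.1,"xyz": [0.01,0.01,0.25],"twist": -0.003},
    {"grip": 0.3,"xyz": [0.01,0.01,0.25],"twist": 0},
    {"grip": 0.35,"xyz": [0.01,0.01,0.25],"twist": 0},
    {"grip": 0.45,"xyz": [0.01,0.01,0.15],"twist": 0},
    {"grip": 0.5,"xyz": [0,0,0.07],"twist": 0},
  ],
)

```text
time: 10.32
position: [0.4408, -0.23, 0.0072]
tcp_rot: [0.634, 0.773, 0.0, -0.001]
contact_force: [-0.3, -0.3, 0.5]
grip_width: 0.0247
grip_force: 0.0
```

Call:
move_arm(
  steps=[
    {"grip": 0.5,"xyz": [0,0,0],"twist": 0},
  ],
)

```text
time: 10.4
position: [0.4409, -0.2304, 0.0078]
tcp_rot: [0.634, 0.773, -0.0, -0.001]
contact_force: [0.4, -0.3, 0.9]
grip_width: 0.0232
grip_force: 0.0
```

Call:
move_arm(
  steps=[
    {"grip": 0.5,"xyz": [-0.03,0,0],"twist": 0},
    {"grip": 0.6,"xyz": [-0.02,0,0.005],"twist": 0},
    {"grip": 0.7,"xyz": [0,0,0],"twist": 0},
    {"grip": 1,"xyz": [0,0,0],"twist": 0},
    {"grip": 1,"xyz": [0,0,0],"twist": 0},
  ],
  force=30,
)

```text
time: 10.82
position: [0.4425, -0.2368, 0.0089]
tcp_rot: [0.635, 0.773, -0.0, 0.001]
contact_force: [-2.7, -1.6, 9.5]
grip_width: 0.012
grip_force: 30.0
```

Call:
move_arm(
  steps=[
    {"grip": 1,"xyz": [0,0,0],"twist": 0},
    {"grip": 1,"xyz": [0,0,0],"twist": 0},
    {"grip": 1,"xyz": [0,0,0],"twist": 0},
  ],
)

```text
time: 11.07
position: [0.4424, -0.2368, 0.0089]
tcp_rot: [0.635, 0.773, -0.0, 0.001]
contact_force: [-2.8, -1.3, 9.0]
grip_width: 0.0116
grip_force: 30.0
```

Call:
move_arm(
  steps=[
    {"grip": 1,"xyz": [0,0,-0.05],"twist": 0},
    {"grip": 1,"xyz": [0,0,-0.2],"twist": 0},
    {"grip": 1,"xyz": [0,0,-0.35],"twist": 0},
    {"grip": 1,"xyz": [0,0,-0.4],"twist": 0},
    {"grip": 1,"xyz": [0,0,-0.4],"twist": 0},
  ],
)

```text
time: 11.48
position: [0.4415, -0.2355, 0.1498]
tcp_rot: [0.634, 0.773, 0.0, -0.001]
contact_force: [1.5, -1.5, -0.6]
grip_width: 0.0119
grip_force: 30.0
```

Call:
move_arm(
  steps=[
    {"grip": 1,"xyz": [0,0,-0.25],"twist": 0},
    {"grip": 1,"xyz": [0,0,-0.1],"twist": 0},
  ],
)

```text
time: 11.65
position: [0.4436, -0.2366, 0.1875]
tcp_rot: [0.635, 0.773, 0.001, 0.003]
contact_force: [0.7, 0.2, -2.2]
grip_width: 0.0118
grip_force: 30.0
```

```bash
python3 -c "
from h import *
plan(.5848,.1644,.17,-5.6,15,1)"
```

```text
ty 11.21 dyaw -16.81 step 0.0284
{"grip":1,"xyz":[0.244,0.144,0.012],"twist":0.0062},
{"grip":1,"xyz":[0.247,0.139,0.012],"twist":0.0062},
{"grip":1,"xyz":[0.249,0.135,0.012],"twist":0.0062},
{"grip":1,"xyz":[0.252,0.130,0.012],"twist":0.0062},
{"grip":1,"xyz":[0.254,0.125,0.012],"twist":0.0062},
{"grip":1,"xyz":[0.257,0.120,0.012],"twist":0.0062},
{"grip":1,"xyz":[0.259,0.115,0.012],"twist":0.0062},
{"grip":1,"xyz":[0.261,0.110,0.012],"twist":0.0062},
{"grip":1,"xyz":[0.263,0.105,0.012],"twist":0.0062},
{"grip":1,"xyz":[0.265,0.099,0.012],"twist":0.0062},
{"grip":1,"xyz":[0.267,0.094,0.012],"twist":0.0062},
{"grip":1,"xyz":[0.269,0.089,0.012],"twist":0.0062},
{"grip":1,"xyz":[0.271,0.084,0.012],"twist":0.0062},
{"grip":1,"xyz":[0.272,0.078,0.012],"twist":0.0062},
{"grip":1,"xyz":[0.274,0.073,0.012],"twist":0.0062}
```

Call:
move_arm(
  steps=[
    {"grip": 1,"xyz": [0.15,0.1,0],"twist": 0.006},
    {"grip": 1,"xyz": [0.25,0.14,0],"twist": 0.006},
    {"grip": 1,"xyz": [0.25,0.13,0],"twist": 0.006},
    {"grip": 1,"xyz": [0.25,0.13,0],"twist": 0.006},
    {"grip": 1,"xyz": [0.25,0.13,0],"twist": 0.006},
  ],
)

```text
time: 12.07
position: [0.4863, -0.1114, 0.1826]
tcp_rot: [0.671, 0.742, -0.0, -0.0]
contact_force: [1.1, -0.2, -1.6]
grip_width: 0.0117
grip_force: 30.0
```

Call:
move_arm(
  steps=[
    {"grip": 1,"xyz": [0.26,0.12,0],"twist": 0.006},
    {"grip": 1,"xyz": [0.26,0.12,0],"twist": 0.006},
    {"grip": 1,"xyz": [0.26,0.11,0],"twist": 0.006},
    {"grip": 1,"xyz": [0.26,0.11,0],"twist": 0.006},
    {"grip": 1,"xyz": [0.27,0.1,0],"twist": 0.007},
  ],
)

```text
time: 12.48
position: [0.534, 0.0229, 0.1825]
tcp_rot: [0.706, 0.708, -0.0, -0.0]
contact_force: [0.5, -0.1, -1.6]
grip_width: 0.0118
grip_force: 30.0
```

Call:
move_arm(
  steps=[
    {"grip": 1,"xyz": [0.27,0.09,0],"twist": 0.006},
    {"grip": 1,"xyz": [0.27,0.09,0],"twist": 0.006},
    {"grip": 1,"xyz": [0.27,0.08,0],"twist": 0.006},
    {"grip": 1,"xyz": [0.25,0.08,0],"twist": 0.007},
    {"grip": 1,"xyz": [0.15,0.05,0],"twist": 0.006},
  ],
)

```text
time: 12.9
position: [0.5767, 0.1445, 0.1824]
tcp_rot: [0.739, 0.674, 0.0, -0.001]
contact_force: [0.2, -1.2, -0.8]
grip_width: 0.0119
grip_force: 30.0
```

```bash
python3 -c "
from h import *
plan(.5848,.1644,.12,-5.6,5,1)"
```

```text
ty -5.29 dyaw -0.31 step 0.0132
{"grip":1,"xyz":[0.041,0.013,0.125],"twist":0.0003},
{"grip":1,"xyz":[0.041,0.013,0.125],"twist":0.0003},
{"grip":1,"xyz":[0.041,0.012,0.125],"twist":0.0003},
{"grip":1,"xyz":[0.041,0.012,0.125],"twist":0.0003},
{"grip":1,"xyz":[0.041,0.012,0.125],"twist":0.0003}
```

Call:
move_arm(
  steps=[
    {"grip": 1,"xyz": [0.04,0.01,0.12],"twist": 0.001},
    {"grip": 1,"xyz": [0.04,0.01,0.16],"twist": 0.001},
    {"grip": 1,"xyz": [0.04,0.01,0.16],"twist": 0},
    {"grip": 1,"xyz": [0.04,0.01,0.12],"twist": 0},
    {"grip": 1,"xyz": [0.03,0.01,0.06],"twist": 0},
  ],
)

```text
time: 13.32
position: [0.5824, 0.1591, 0.1185]
tcp_rot: [0.741, 0.671, -0.001, -0.001]
contact_force: [-0.1, -0.2, -1.0]
grip_width: 0.0119
grip_force: 30.0
```

Call:
move_arm(
  steps=[
    {"grip": 1,"xyz": [0,0,0],"twist": 0},
    {"grip": 1,"xyz": [0,0,0],"twist": 0},
  ],
)

```text
time: 13.48
position: [0.5835, 0.1596, 0.1209]
tcp_rot: [0.741, 0.671, -0.0, -0.0]
contact_force: [0.2, 0.3, -1.6]
grip_width: 0.012
grip_force: 30.0
```

```bash
python3 -c "
from h import *
plan(.5848,.1644,.10,-5.6,3,1)"
```

```text
ty -5.7 dyaw 0.1 step 0.0072
{"grip":1,"xyz":[0.016,0.003,0.070],"twist":-0.0002},
{"grip":1,"xyz":[0.016,0.003,0.070],"twist":-0.0002},
{"grip":1,"xyz":[0.016,0.003,0.070],"twist":-0.0002}
```

Call:
move_arm(
  steps=[
    {"grip": 1,"xyz": [0.02,0.005,0.08],"twist": 0},
    {"grip": 1,"xyz": [0.02,0.005,0.08],"twist": 0},
    {"grip": 1,"xyz": [0.01,0,0.04],"twist": 0},
    {"grip": 1,"xyz": [0,0,0.01],"twist": 0},
    {"grip": 1,"xyz": [0,0,0],"twist": 0},
  ],
)

```text
time: 13.9
position: [0.5849, 0.1646, 0.0996]
tcp_rot: [0.741, 0.671, -0.0, -0.0]
contact_force: [-0.0, -0.0, -1.1]
grip_width: 0.0115
grip_force: 30.0
```

Call:
move_arm(
  steps=[
    {"grip": 1,"xyz": [0,0,0.01],"twist": 0},
    {"grip": 1,"xyz": [0,0,0],"twist": 0},
    {"grip": 1,"xyz": [0,0,0],"twist": 0},
  ],
)

```text
time: 14.15
position: [0.5852, 0.1646, 0.0992]
tcp_rot: [0.741, 0.671, 0.0, 0.0]
contact_force: [-0.4, -0.4, -0.3]
grip_width: 0.0119
grip_force: 30.0
```

Call:
move_arm(
  steps=[
    {"grip": 1,"xyz": [0,-0.003,0.01],"twist": 0},
    {"grip": 1,"xyz": [0,0,0.005],"twist": 0},
    {"grip": 1,"xyz": [0,0,0],"twist": 0},
  ],
)

```text
time: 14.4
position: [0.5849, 0.1647, 0.0976]
tcp_rot: [0.741, 0.671, 0.0, 0.0]
contact_force: [-0.2, 0.1, 0.9]
grip_width: 0.0117
grip_force: 30.0
```

Call:
move_arm(
  steps=[
    {"grip": 1,"xyz": [0,0,0.01],"twist": 0},
    {"grip": 1,"xyz": [0,0,0.0],"twist": 0},
    {"grip": 1,"xyz": [0,0,0],"twist": 0},
  ],
)

```text
time: 14.65
position: [0.5848, 0.1647, 0.0972]
tcp_rot: [0.741, 0.671, 0.0, 0.0]
contact_force: [-5.2, -1.8, 11.4]
grip_width: 0.0115
grip_force: 30.0
```

Contact came where predicted (0.0972). I'll loosen and follow as before.

Call:
move_arm(
  steps=[
    {"grip": 1,"xyz": [0,0,0],"twist": 0},
    {"grip": 1,"xyz": [0,-0.005,0.01],"twist": 0},
    {"grip": 1,"xyz": [0,-0.005,0.01],"twist": 0},
    {"grip": 1,"xyz": [0,-0.005,0.01],"twist": 0},
    {"grip": 1,"xyz": [0,0,0],"twist": 0},
  ],
  force=3,
)

```text
time: 15.07
position: [0.5833, 0.1649, 0.0932]
tcp_rot: [0.741, 0.671, 0.0, -0.0]
contact_force: [-0.8, 0.0, 1.6]
grip_width: 0.0141
grip_force: 3.1
```

Call:
move_arm(
  steps=[
    {"grip": 1,"xyz": [0,-0.008,0.005],"twist": 0},
    {"grip": 0.67,"xyz": [0,0,0],"twist": 0},
    {"grip": 0.63,"xyz": [0,0,-0.01],"twist": 0},
    {"grip": 0.6,"xyz": [0,0,-0.01],"twist": 0},
    {"grip": 0.5,"xyz": [0,0,0],"twist": 0},
  ],
)

```text
time: 15.48
position: [0.5827, 0.1649, 0.0952]
tcp_rot: [0.741, 0.671, 0.0, 0.0]
contact_force: [-1.0, 1.0, 0.7]
grip_width: 0.0217
grip_force: 0.0
```

Call:
move_arm(
  steps=[
    {"grip": 0.42,"xyz": [0,0,0],"twist": 0},
    {"grip": 0.4,"xyz": [0,0,-0.1],"twist": 0},
    {"grip": 0.4,"xyz": [0,0,-0.3],"twist": 0},
    {"grip": 0.4,"xyz": [0,0,-0.4],"twist": 0},
    {"grip": 0.4,"xyz": [0,0,-0.2],"twist": 0},
  ],
)

```text
time: 15.9
position: [0.5834, 0.1656, 0.1995]
tcp_rot: [0.741, 0.671, 0.002, 0.001]
contact_force: [0.5, -0.1, 0.8]
grip_width: 0.0281
grip_force: 0.0
```

Call:
move_arm(
  steps=[
    {"grip": 0.4,"xyz": [-0.3,0,0],"twist": 0},
    {"grip": 0.4,"xyz": [-0.4,0,0],"twist": 0},
    {"grip": 0.4,"xyz": [-0.4,0,0],"twist": 0},
    {"grip": 0.4,"xyz": [-0.4,0,0],"twist": 0},
    {"grip": 0.4,"xyz": [-0.4,0,0],"twist": 0},
  ],
)

```text
time: 16.32
position: [0.5632, -0.0258, 0.196]
tcp_rot: [0.741, 0.671, 0.0, 0.0]
contact_force: [1.4, 0.1, -0.3]
grip_width: 0.0279
grip_force: 0.0
```

Call:
move_arm(
  steps=[
    {"grip": 0.4,"xyz": [-0.4,0,0],"twist": 0},
    {"grip": 0.4,"xyz": [-0.4,0,0],"twist": 0},
    {"grip": 0.4,"xyz": [-0.3,0,0],"twist": 0},
    {"grip": 0.4,"xyz": [-0.15,0,0],"twist": 0},
    {"grip": 0.4,"xyz": [0,0,0],"twist": 0},
  ],
)

```text
time: 16.73
position: [0.5504, -0.1528, 0.1956]
tcp_rot: [0.743, 0.669, -0.0, 0.0]
contact_force: [-0.1, -0.5, 0.5]
grip_width: 0.0282
grip_force: 0.0
```

```bash
python3 - <<'E'
from h import *
p=manip.capture("top"); s=manip.capture("scene")
ribs(p);print('scene');ribs(s)
for o in["bin","caster","wrench"]:
    for q in(p,s): print(o,[np.round(r["box"]) for r in manip.recognise(o,q)[:1]])
cv2.imwrite("pics/n1.png",np.hstack([cv2.resize(p["color"][180:300,190:310,::-1],(400,400),interpolation=cv2.INTER_CUBIC),cv2.resize(s["color"][200:310,325:455,::-1],(400,400),interpolation=cv2.INTER_CUBIC)]))
E
```

```text
rib n 235 mean [-0.0892 -0.0012  0.0292] y range [-0.0496  0.0469] skew deg -0.14
rib n 245 mean [-0.0169  0.0002  0.0317] y range [-0.049   0.0497] skew deg 0.04
rib n 236 mean [0.0487 0.0004 0.0325] y range [-0.0483  0.0498] skew deg -0.1
scene
rib n 145 mean [-0.0872  0.0026  0.0271] y range [-0.0473  0.0502] skew deg -0.23
rib n 212 mean [-0.0149  0.0032  0.0289] y range [-0.0475  0.0514] skew deg 0.11
rib n 232 mean [0.0506 0.0046 0.0293] y range [-0.0466  0.0521] skew deg 0.09
bin [array([348., 129.,  72.,  49.])]
bin [array([254., 295.,  78.,  67.])]
caster [array([499., 266.,  35.,  41.])]
caster [array([212., 200.,  28.,  24.])]
wrench [array([143., 227.,  18.,  67.])]
wrench [array([482., 311.,  22.,  50.])]
```

View pics/n1.png

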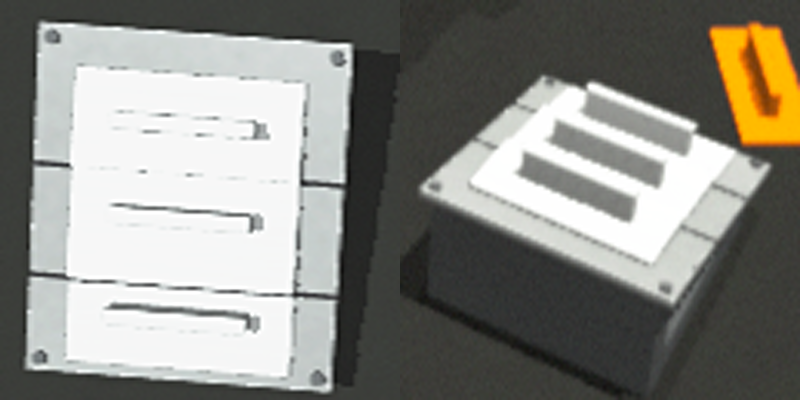

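Both strips are seated with their lower edges on the two lines (left image, y≈285 and y≈175). The narrow rib is 137.9 mm from the fixed rib (expected 138.0), the wide rib 72.3 mm. The bystanders have not moved.

```bash
python3 -c "
from bench import manip
print(manip.close_job())"
```

```text
the job is handed in; nothing more can be done
None
```

The job is handed in, with no verdict returned: by the last pictures both strips lie rib up on their scribed lines (rib spacings within about 0.5 mm of expected), square, ends even and let go, with the bin, caster and wrench not visibly moved.

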